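# Tighten the plate knobs and start the crank bolt in its threaded boss

## Task

On the granite clamp base, first turn the two captive knobs of the nut plate clockwise to their end stops, so that the plate sits firm. Then find the thread of the crank bolt: turn the crank backward (anticlockwise seen from above) until the bolt drops into its thread, turn it forward (clockwise) one full turn, and finish while still holding the crank's upright handle firmly in the gripper. Do not run the crank forward towards a jam before the bolt has dropped, and leave the loose things on the desk where they are.

Things in the scene. Friction and masses are not known exactly. Their poses are not given: they have to be found in the camera images.
- clamp_base: Speckled granite block 280 x 170 x 45 mm, fixed, with a steel nut plate (top 51 mm above the desk) and on it a round threaded boss (52 mm diameter, top 75 mm high). Origin on the desk on the bolt's vertical axis; z up; the block reaches 175 mm to +x, 105 mm to -x, 85 mm to each side. The two knobs stand at its +x end, at x = 132 mm, y = +50 mm (left) and -50 mm (right).
- hub_top (a point): Centre of the top of the bolt's hub (36 mm diameter, 14 mm thick), on the bolt's vertical axis, where the horizontal steel crank arm begins. About 116 mm above the desk at the start; it moves down with the bolt. Nothing stands above the hub and arm but the handle.
- handle_mid (a point): Middle of the upright black cylindrical handle (18 mm diameter, 60 mm tall) on the end of the crank arm, 55 mm from the bolt's axis; 30 mm below the handle's top, 30.5 mm above hub_top. The handle spins freely on its pin: a gripper holding it can carry it round the 55 mm circle without turning itself. It sinks with the bolt.
- handle: The same handle; origin at the middle of its lower end, z up.
- crank (a joint): Turn of the bolt, rad, growing forward (clockwise from above). 0 = thread start: turning back, the bolt drops between +0.15 and -0.05. Starts at 0.8 to 2.4. At 0 the arm points along clamp_base's +x. Backward stop at -0.25; undropped it jams forward near 3.3; dropped it can go to 7.6. One turn is 6.28. Friction 0.09 N m (under 2 N at the handle); it stays where it is left.
- spare_nut: Loose steel hexagon nut, about 35 mm across, 14 mm tall, on the granite. Leave alone. Origin under its centre.
- washer: Loose steel washer, 34 mm diameter, 4 mm thick, on the granite. Leave alone. Origin under its centre.
- screwdriver: Screwdriver with a blue handle lying on the desk beside the block. Leave alone.
- paper_cup: White paper cup, 76 mm diameter, 95 mm tall. Leave alone. Origin under its centre.
- tape_roll: Roll of tape, 60 mm diameter, 18 mm tall. Leave alone. Origin under its centre.
- boss_head: Dark steel clamp boss from a lab stand, 45 x 32 x 30 mm, with a small thumbscrew. Leave alone.
- pencil_case: Black hard pencil case, 100 x 200 x 45 mm. Leave alone.
- sink (a joint): Height of the bolt, m: about 0 (to -0.001) while it rides on the thread's end, -0.008 just dropped in; then the 8 mm lead takes it down 1.27 mm per rad forward, to -0.016 after one turn (play about 0.3 mm). It drops by its own weight (about 0.45 kg): a firm grip that keeps the handle's height holds it up; loosen it to let it drop. Dropped and turned forward 0.5 rad it cannot be lifted out.
- knob_left_grip (a point): The left captive knob (+y side of the clamp base): a black upright bar grip 14 mm thick, 38 mm long and 30 mm tall on a 40 mm disc. Point on its vertical axis, 88 mm above the desk, 7 mm below the bar's top, 23 mm above the disc. x along the bar, z up; turns with the knob. Pinch the bar across its thickness.
- knob_left (a joint): Turn of the left knob, rad, growing clockwise from above: starts at 0 to 0.35, end stop at 1.4 (tight above 1.3). It stays where it is left; friction 0.06 N m. At 0.7 its bar lies along the clamp base's x.
- knob_right_grip (a point): The right captive knob (-y side of the clamp base): a black upright bar grip 14 mm thick, 38 mm long and 30 mm tall on a 40 mm disc. Point on its vertical axis, 88 mm above the desk, 7 mm below the bar's top, 23 mm above the disc. x along the bar, z up; turns with the knob. Pinch the bar across its thickness.
- knob_right (a joint): Turn of the right knob, rad, growing clockwise from above: starts at 0 to 0.35, end stop at 1.4 (tight above 1.3). It stays where it is left; friction 0.06 N m. At 0.7 its bar lies along the clamp base's x.

How it is judged:
On the way, in this order (a step that is already met when the one before it is completed fails the run):
1. both knobs are turned to their end stops (value of joint each of knob_left, knob_right above 1.3 rad), for 0.1 s.
2. the crank is turned back and the bolt drops into the thread (value of joint sink below -0.006 m and value of joint crank below 0.5 rad), for 0.1 s.
3. the bolt has gone forward about one turn, in its thread (value of joint sink below -0.013 m and value of joint crank above 5.73 rad), for 0.1 s.
At the end, for the whole second after the job is handed in: Both knobs are at their end stops (above 1.3 rad of 1.4). The bolt is down in its thread (sunk by more than 13 mm), one turn forward of the thread's start (crank between 5.73 and 6.83 rad, i.e. within about 31 degrees of a full turn), still, and the fingers grip the handle with more than 5 N (all of step 1 and all of step 3 and value of joint crank below 6.83 rad and velocity of joint crank between -0.1 and 0.1 rad/s and contact force between the fingers and handle above 5 N); the arm keeps its last pose, push and grip.
It fails at once if the bolt drops before both knobs are at their end stops (value of joint sink below -0.006 m and not (value of joint each of knob_left, knob_right above 1.3 rad)).
It fails at once if the bolt is forced forward before it has dropped (cross-threaded) (value of joint sink above -0.003 m and value of joint crank above 2.9 rad).
It fails at once if the crank is turned well over one turn (value of joint crank above 7.1 rad).
It fails at once if another thing on the desk is moved by more than 30 mm (distance of any of spare_nut, washer, screwdriver, paper_cup, tape_roll, boss_head, pencil_case from where it was at the start of the episode above 0.03 m).
It also fails if it takes over 72 s, if anything falls off the work surface, if the arm or the gripper's body presses on something with over 40 N, if the wrist force passes 120 N, or if a joint passes its speed limit or range.

## Robot

A 7-joint arm with a two-finger parallel gripper is mounted at the origin on the work surface. World frame = base frame: x ahead of the robot, y to its left, z up, the work surface at z = 0. Lengths are in m, angles in rad, forces in N, time in s.
With the tool pointing down it reaches from about 0.4 to 0.925 m from the base axis. Payload 5.6 kg.
Tool frame: the origin (TCP) lies at the very end of the fingers, on their centre line; the grasp point (between the pads) lies 19 mm behind it; z points along the fingers, x is the direction in which the jaws open and shut, and the axes are right-handed (so a half turn about z gives the same grasp; the last joint's range is limited). The gripper opens to 85 mm and grips with 20 to 120 N. Pads are 22 mm wide; open, the fingers measure 114 mm over their backs; the gripper's body (76 mm by 85 mm) begins 54 mm behind the grasp point. The pads swing forward as they close: fully open they stand 13 mm farther back than shut.
Start: joints at [-1.17, 0.468, -0.012, 1.603, 0.006, 1.071, -0.056], TCP at [0.279, 0.587, 0.231] pointing down, gripper open.
Joint ranges: [-2.53, 2.53], [-0.31, 2.02], [-1.57, 1.55], [0.28, 2.44], [-1.29, 4.43], [0.15, 1.84], [-2.92, 2.92]. Speed limits (rad/s): [2.57, 2.57, 3.14, 3.14, 3.14, 3.14, 3.14].

## Interface

Orientations are given as a unit quaternion [w, x, y, z].
In Python, from station import arm gives the robot as it stands.
- The arm moves only by the tool play_rows, never from a script. Its arguments are lists of equal length, an entry for each row: "twist": the turn, a rotation vector about the tool's x, y, z in units of 8 degrees (1.0 is 8 degrees), a list of three; "offset": the shift along the tool's x, y, z in units of 25 mm (1.0 is 25 mm), a list of three; "gripper": the closure in counts, from 0 (fully open) to 255 (shut). In form: {"twist": [[ax, ay, az], ...], "offset": [[x, y, z], ...], "gripper": [gripper, ...]}. A call has 1 to 10 rows; each row shifts and turns the commanded pose from where the row before left it, along the tool's axes as they then stand; what a row does not reach is not made up. A row lasts 1/8 s, in which the tool goes at most 62.5 mm and 10.7 degrees, less where a joint would pass 70% of its speed; a pose out of reach is approached as far as the arm can. A call is refused whole if a number of a shift passes 1 or a number of a turn 1, either way. A call with a gripper value outside its range is refused whole. The fingers move at their own pace and stop on an object; "force" is the grip in N (left out, the last holds). Time passes only in rows, so rows that do not move let the fingers close. It gives the time, the measured TCP pose, the force and the opening at its end, in the units of the state.
- arm.state(): the state, without advancing time (a new reading comes with each control period).
- arm.camera(name): name is "scene" or "top" or "wrist"; returns a dict with "frame" (384x512x3 uint8, blue, green, red), "fx", "fy", "cx", "cy" (pixels), "rvec" (rotation vector, rad) and "tvec" (3), from world to camera coordinates, as OpenCV has them. Camera axes: x right, y down, z forward; pixel columns grow to the right and rows downward; lengths in m; the calibration is good to about 2 mm. A picture is of the moment at which its call begins. There is no depth.
- arm.hand_in(): hands the job in, once; it reports no verdict.
The state is a dict: "time": time; "joint_positions": joint angles; "qvel": joint speeds; "effort": joint torques, N m; "position": TCP position; "orientation": TCP orientation; "wrist_force": force on the tool from outside, world axes, zero at the start; "ft_torque": the same for the moment, N m; "grip_width": finger opening in m.
Only numpy, scipy, OpenCV 4.12 (cv2) and the standard library are available. Lean on these libraries where they do the work, as an engineer would, in place of code of your own. Each camera call takes 0.05 s, during which the arm holds its last target. There are 200 camera calls.

## Working session

There is one attempt and no reset: what is moved stays moved. The work goes in short steps, Python scripts to look and compute and a tool call to move; the robot and the scene stay as the last step left them, time stands still between calls to the robot, and variables do not carry over. Pictures are saved under pics/ and viewed, about 8 in all and at most 12, crops included, and the job is handed in when it is done.

Besides the shell and the picture viewer there is one more tool, called after ">>>" by a JSON object that holds its "op" and its "data". play_rows: Moves the arm, as the interface text tells. Its arguments: {"type":"object","properties":{"twist":{"type":"array","items":{"type":"array","items":{"type":"number"}}},"offset":{"type":"array","items":{"type":"array","items":{"type":"number"}}},"gripper":{"type":"array","items":{"type":"number"}},"force":{"type":"number"}},"required":["twist","offset","gripper"]}

```bash
ls; mkdir -p pics
python3 - <<'E'
from station import arm
import cv2,numpy as np
s=arm.state()
for k in s: print(k,np.round(s[k],4))
ims=[]
for n in ("scene","top"):
    c=arm.camera(n); cv2.imwrite(f"pics/{n}0.png",c["frame"]); 
    R=cv2.Rodrigues(np.array(c["rvec"]))[0]; print(n,c["fx"],c["fy"],c["cx"],c["cy"],-R.T@np.array(c["tvec"]).ravel(),R.round(3).tolist())
E
```

```text
pics
time 0.0
joint_positions [-1.17    0.4684 -0.0116  1.6036  0.006   1.0714 -0.0563]
qvel [-0.0013  0.0003  0.0005  0.0001  0.0015  0.0015 -0.0001]
effort [ 3.00000e-04 -5.32394e+01  2.14000e-02 -2.51314e+01  1.14000e-02
  7.60000e-03 -0.00000e+00]
position [0.279  0.5865 0.2303]
orientation [ 5.000e-04  8.454e-01  5.341e-01 -7.000e-04]
wrist_force [-0.3247  0.8872 -0.3731]
ft_torque [ 0.0159 -0.0107  0.0122]
grip_width 0.0855
scene 358.6881065055574 358.6881065055574 258.29828308476687 193.49665189826712 [0.84454748 0.36625243 0.74556331] [[-0.845, 0.535, -0.018], [0.434, 0.665, -0.608], [-0.313, -0.522, -0.794]]
top 497.4668593366644 497.4668593366644 260.25729777665174 195.23751303066123 [ 0.40022778 -0.07532199  1.41233886] [[-0.028, -1.0, -0.002], [-0.988, 0.028, -0.153], [0.153, -0.002, -0.988]]
```

View pics/scene0.png

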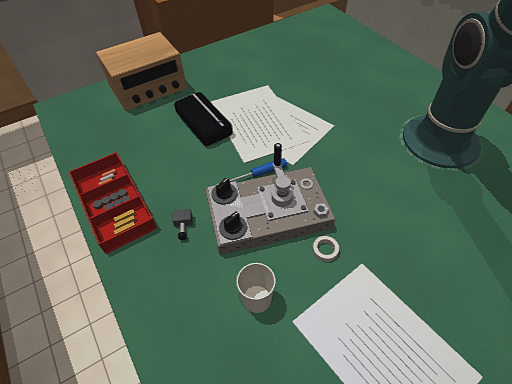

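View pics/top0.png

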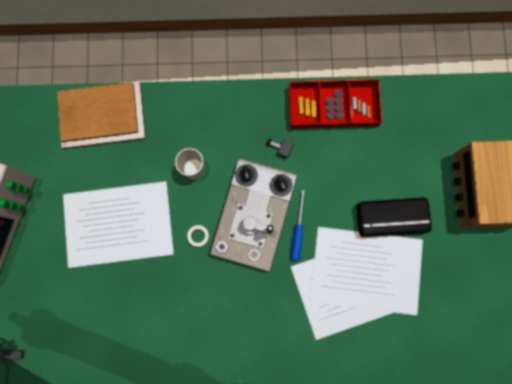

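The scene view shows the block at about (270,210), with the two black knobs at (225,187) and (233,224) and the handle at (277,155). In the top view the knobs are at (246,174) and (282,184), the hub is near (250,225) and the handle near (270,229). I'll enlarge both.

Run:
```python
import cv2,numpy as np
a=cv2.imread("pics/top0.png")[150:280,200:310]; b=cv2.imread("pics/scene0.png")[135:260,200:345]
a=cv2.resize(a,None,fx=4,fy=4,interpolation=cv2.INTER_CUBIC)
b=cv2.resize(b,None,fx=2.4,fy=4*.6,interpolation=cv2.INTER_CUBIC)
c=np.zeros((520,800,3),np.uint8); c[:a.shape[0],:a.shape[1]]=a; c[:b.shape[0],445:445+b.shape[1]]=b[:,:355]
cv2.imwrite("pics/crop0.png",c)
```

```text
(no output)
```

View pics/crop0.png

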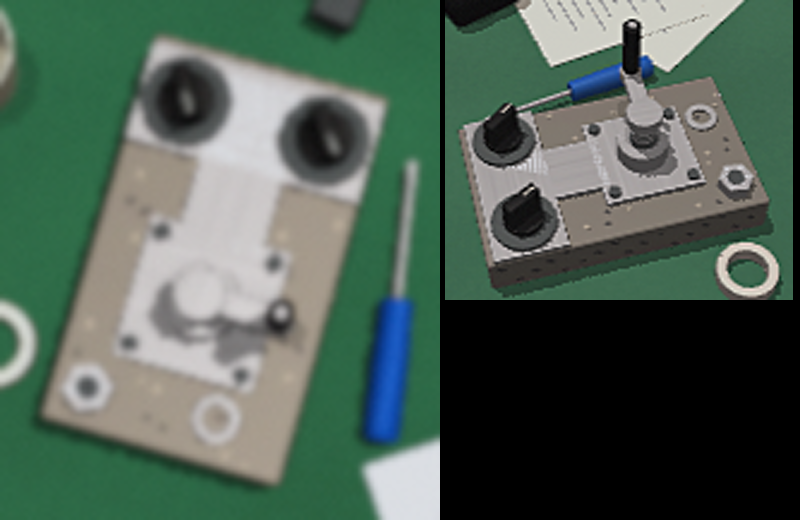

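The crop shows the granite corners, both knob discs (186,101) and (323,140), hub (200,292) and handle top (280,315), all in crop pixels at 4x. The knob bars are thin light ridges.

```bash
cat > h.py <<'E'
import cv2,numpy as np
def ray(c,uv,z):
    R=cv2.Rodrigues(np.array(c["rvec"],float))[0]; t=np.array(c["tvec"],float).ravel()
    o=-R.T@t; d=R.T@np.array([(uv[0]-c["cx"])/c["fx"],(uv[1]-c["cy"])/c["fy"],1])
    return o+d*(z-o[2])/d[2]
def proj(c,P):
    K=np.array([[c["fx"],0,c["cx"]],[0,c["fy"],c["cy"]],[0,0,1.]])
    return cv2.projectPoints(np.atleast_2d(np.array(P,float)),np.array(c["rvec"],float),np.array(c["tvec"],float),K,None)[0].reshape(-1,2)
E
python3 - <<'E'
from station import arm
from h import *
T=arm.camera("top");S=arm.camera("scene")
p=lambda u,v:((u+.5)/4-.5+200,(v+.5)/4-.5+150)
C=[ray(T,p(*q),.045)[:2] for q in [(157,37),(388,97),(278,485),(42,415)]]
print(np.round(C,4), [np.linalg.norm(C[i]-C[(i+1)%4]).round(4) for i in range(4)])
x=(C[0]+C[1]-C[2]-C[3]);x/=np.linalg.norm(x);y=np.array([-x[1],x[0]])
m=np.mean(C,0); yaw=np.arctan2(x[1],x[0]); o=m-.035*x; print("yaw",np.degrees(yaw),"origin",o)
kl=ray(T,p(186,101),.062)[:2];kr=ray(T,p(323,140),.062)[:2];hub=ray(T,p(200,292),.116)[:2];ha=ray(T,p(280,315),.1765)[:2]
f=lambda P:np.round([(P-o)@x,(P-o)@y],4)
print("kl",kl,f(kl),"kr",kr,f(kr),"hub",hub,f(hub),"handle",ha,f(ha),np.linalg.norm(ha-hub))
ps=lambda u,v:(200+(u-445)/2.4,135+v/2.4)
hs=ray(S,ps(631,23),.1765)[:2];print("scene handle",hs,"hub",ray(S,ps(645,112),.116), "kl tip",ray(S,ps(504,110),.095),"kr",ray(S,ps(525,192),.095))
E
```

```text
[[ 0.7177 -0.0214]
 [ 0.6702 -0.1822]
 [ 0.4039 -0.097 ]
 [ 0.4557  0.0627]] [np.float64(0.1676), np.float64(0.2795), np.float64(0.1679), np.float64(0.2752)]
yaw -17.76231871049566 origin [ 0.52854772 -0.0488087 ]
kl [ 0.66793524 -0.0411811 ] [0.1304 0.0498] kr [ 0.63793012 -0.13490016] [ 0.1304 -0.0486] hub [ 0.52984198 -0.04873011] [0.0012 0.0005] handle [ 0.50805478 -0.09936793] [-0.0041 -0.0544] 0.055125959840475976
scene handle [ 0.51044117 -0.10046537] hub [ 0.5303582  -0.04507419  0.116     ] kl tip [ 0.63401478 -0.13651095  0.095     ] kr [ 0.66511996 -0.04115509  0.095     ]
```

>>> {"op": "play_rows", "data": {"twist": [[0,0,0],[0,0,0],[0,0,0],[0,0,0],[0,0,0],[0,0,0],[0,0,0],[0,0,0],[0,0,0],[0,0,0]], "offset": [[-0.63,1,0],[-0.63,1,0],[-0.63,1,0],[-0.63,1,0],[-0.63,1,0],[-0.63,1,0],[-0.63,1,0],[-0.63,1,0],[-0.63,1,0],[-0.63,1,0]], "gripper": [0,0,0,0,0,0,0,0,0,0]}}

```text
time: 1.45
position: [0.4376, 0.3365, 0.2312]
orientation: [0.0, 0.845, 0.534, -0.0]
wrist_force: [0.4, 0.2, -0.0]
grip_width: 0.0852
```

>>> {"op": "play_rows", "data": {"twist": [[0,0,0],[0,0,0],[0,0,0],[0,0,0],[0,0,0],[0,0,0],[0,0,0],[0,0,0],[0,0,0],[0,0,0]], "offset": [[-0.63,1,0],[-0.63,1,0],[-0.63,1,0],[-0.63,1,0],[-0.63,1,0],[-0.63,1,0],[-0.63,1,0],[-0.63,1,0],[-0.63,1,0],[-0.63,1,0]], "gripper": [0,0,0,0,0,0,0,0,0,0]}}

```text
time: 2.7
position: [0.5957, 0.087, 0.2311]
orientation: [-0.0, 0.845, 0.534, -0.0]
wrist_force: [-0.4, -0.4, -0.3]
grip_width: 0.0855
```

>>> {"op": "play_rows", "data": {"twist": [[0,0,-1],[0,0,-1],[0,0,-1],[0,0,-1],[0,0,-1],[0,0,0]], "offset": [[0,0,0],[0,0,0],[0,0,0],[0,0,0],[0,0,0],[0,0,0]], "gripper": [0,0,0,0,0,0]}}

```text
time: 3.45
position: [0.5953, 0.0877, 0.2311]
orientation: [-0.0, 0.612, 0.791, -0.0]
wrist_force: [-0.2, -1.0, -0.4]
grip_width: 0.0854
```

>>> {"op": "play_rows", "data": {"twist": [[0,0,0],[0,0,0],[0,0,0],[0,0,0],[0,0,0],[0,0,0],[0,0,0]], "offset": [[-0.95,0.25,0.1],[-0.95,0.25,0.2],[-0.95,0.26,0.2],[-0.95,0.26,0.2],[-0.95,0.26,0.2],[-0.95,0.26,0.1],[0,0,0]], "gripper": [0,0,0,0,0,0,0]}}

```text
time: 4.32
position: [0.669, -0.0434, 0.2058]
orientation: [0.0, 0.613, 0.79, -0.001]
wrist_force: [-0.9, -0.5, -1.1]
grip_width: 0.0852
```

Run:
```python
from station import arm
from h import *
c=arm.camera("wrist"); cv2.imwrite("pics/w1.png",c["frame"]); np.save("w1.npy",c,allow_pickle=True)
print(proj(c,[[.6679,-.0412,.095],[.6379,-.135,.095]]))
```

```text
[[257.61924337 182.35792601]
 [146.74917219 115.33728951]]
```

View pics/w1.png

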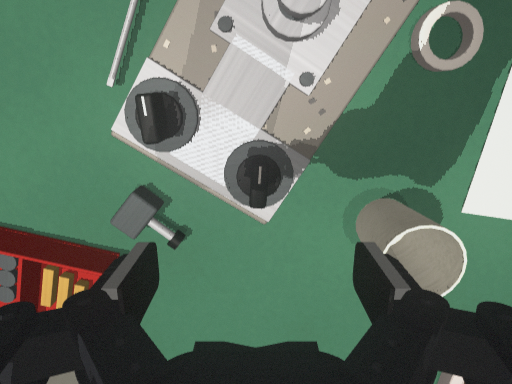

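The wrist view shows the left knob at (259,178) and the right knob at (158,115). Each bar has a white pointer line on its top.

Run:
```python
from h import *
c=np.load("w1.npy",allow_pickle=True).item(); f=c["frame"]; g=f.max(2)
out=[]
for n,(u,v) in {"L":(258,180),"R":(155,115)}.items():
    sub=g[v-28:v+32,u-30:u+30]
    m=np.uint8(sub>120); m[:, :]*=1
    nn,lab,st,ce=cv2.connectedComponentsWithStats(m)
    print(n,[(st[i].tolist(),ce[i].round(1).tolist()) for i in range(1,nn) if st[i][4]>8])
    for i in range(1,nn):
        if 10<st[i][4]<200 and np.hypot(*(ce[i]-[30,28]))<24:
            ys,xs=np.nonzero(lab==i)
            P=np.array([ray(c,(x+u-30,y+v-28),.095)[:2] for x,y in zip(xs,ys)])
            d=P-P.mean(0); w=np.linalg.svd(d)[2][0]; print("  line centre",P.mean(0),"yaw",np.degrees(np.arctan2(w[1],w[0])),"len",np.ptp(d@w))
    b=np.uint8(sub<38)
    cn=max(cv2.findContours(b,0,2)[0],key=cv2.contourArea).reshape(-1,2)+[u-30,v-28]
    P=np.float32([ray(c,q,.095)[:2] for q in cn]); print("  dark rect@.095",cv2.minAreaRect(P*1000))
    out.append(cv2.resize(f[v-28:v+32,u-30:u+30],(360,360),interpolation=cv2.INTER_CUBIC))
cv2.imwrite("pics/k.png",np.hstack(out))
```

```text
L [([0, 0, 4, 6, 15], [1.1, 1.7]), ([30, 15, 3, 16, 30], [31.3, 22.2]), ([0, 38, 60, 22, 563], [28.9, 53.5])]
  line centre [ 0.6610764  -0.04155528] yaw 11.355587591168746 len 0.0122787225645783
  dark rect@.095 ((660.0325317382812, -28.18860626220703), (0.0, 0.0), 0.0)
R [([0, 0, 10, 19, 82], [2.6, 5.5]), ([27, 0, 23, 5, 64], [38.9, 1.3]), ([16, 9, 6, 20, 65], [18.5, 18.4]), ([0, 31, 21, 29, 249], [6.3, 50.8])]
  line centre [ 0.63131417 -0.13848488] yaw 19.26740616770329 len 0.013932990878178378Traceback (most recent call last):
  File "<stdin>", line 15, in <module>
ValueError: max() iterable argument is empty
```

>>> {"op": "play_rows", "data": {"twist": [[0,0,0.39],[0,0,0],[0,0,0],[0,0,0],[0,0,0],[0,0,0],[0,0,0]], "offset": [[0.08,0,0.4],[0,0,1],[0,0,1],[0,0,1],[0,0,1],[0,0,1],[0,0,0]], "gripper": [0,0,80,80,80,80,80], "force": 50}}

```text
time: 5.25
position: [0.6663, -0.0368, 0.0695]
orientation: [-0.002, 0.633, 0.775, -0.001]
wrist_force: [-1.2, 0.5, 0.4]
grip_width: 0.0585
```

>>> {"op": "play_rows", "data": {"twist": [[0,0,0],[0,0,0],[0,0,0],[0,0,0],[0,0,0]], "offset": [[0,0,0],[0,0,0],[0,0,0],[0,0,0],[0,0,0]], "gripper": [255,255,255,255,255]}}

```text
time: 5.88
position: [0.6695, -0.0407, 0.0731]
orientation: [0.002, 0.634, 0.774, 0.0]
wrist_force: [0.3, -5.3, 7.4]
grip_width: 0.0127
```

>>> {"op": "play_rows", "data": {"twist": [[0,0,1],[0,0,1],[0,0,1],[0,0,1],[0,0,1],[0,0,1],[0,0,1],[0,0,1],[0,0,0.9],[0,0,0]], "offset": [[0,0,0],[0,0,0],[0,0,0],[0,0,0],[0,0,0],[0,0,0],[0,0,0],[0,0,0],[0,0,0],[0,0,0]], "gripper": [255,255,255,255,255,255,255,255,255,255]}}

```text
time: 7.12
position: [0.6702, -0.0392, 0.0732]
orientation: [0.002, 0.965, 0.262, 0.002]
wrist_force: [2.9, -3.4, 5.4]
grip_width: 0.0129
```

Run:
```python
from station import arm
import numpy as np
s=arm.state(); q=s["orientation"]; print(s["time"],s["position"],"yaw",np.degrees(2*np.arctan2(q[2],q[1])),s["wrist_force"],s["ft_torque"],s["grip_width"],s["joint_positions"][-1])
```

```text
7.125 [ 0.67022689 -0.03919709  0.07315784] yaw 30.420881893841685 [ 2.88489714 -3.437424    5.41366189] [-0.90280105 -0.57407442  1.06973557] 0.012875038600293579 0.8208166533904991
```

>>> {"op": "play_rows", "data": {"twist": [[0,0,-0.15],[0,0,0],[0,0,0],[0,0,0],[0,0,0],[0,0,0],[0,0,0],[0,0,0],[0,0,0]], "offset": [[0,0,0],[0,0,0],[0,0,-1],[0,0,-1],[0,0,-1],[-0.76,0.67,0],[-0.76,0.67,0],[-0.76,0.67,0],[-0.76,0.67,0]], "gripper": [80,80,80,80,80,80,80,80,80]}}

```text
time: 8.25
position: [0.6374, -0.1352, 0.1458]
orientation: [-0.001, 0.963, 0.271, -0.0]
wrist_force: [-0.3, -0.8, -0.4]
grip_width: 0.0585
```

>>> {"op": "play_rows", "data": {"twist": [[0,0,-1],[0,0,-1],[0,0,-1],[0,0,-1],[0,0,-1],[0,0,-1],[0,0,-1],[0,0,-1],[0,0,-0.9],[0,0,-0.9]], "offset": [[0,0,0],[0,0,0],[0,0,0],[0,0,0],[0,0,0],[0,0,0],[0,0,0],[0,0,0],[0,0,0],[0,0,0]], "gripper": [80,80,80,80,80,80,80,80,80,80]}}

```text
time: 9.5
position: [0.6376, -0.1346, 0.1458]
orientation: [-0.001, 0.573, 0.82, 0.0]
wrist_force: [-0.1, -1.1, -0.1]
grip_width: 0.0586
```

>>> {"op": "play_rows", "data": {"twist": [[0,0,0]], "offset": [[0,0,0]], "gripper": [80]}}

```text
time: 9.62
position: [0.6377, -0.1349, 0.1459]
orientation: [-0.001, 0.575, 0.818, 0.0]
wrist_force: [0.9, -1.0, -0.4]
grip_width: 0.0585
```

Run:
```python
from station import arm
from h import *
s=arm.state(); q=s["orientation"]; print(s["time"],s["position"],"yaw",np.degrees(2*np.arctan2(q[2],q[1])),s["grip_width"],s["joint_positions"][-1])
c=arm.camera("wrist"); np.save("w2.npy",c,allow_pickle=True)
print(proj(c,[[.670,-.040,.095],[.6393,-.1357,.095]]));cv2.imwrite("pics/w2.png",c["frame"])
```

```text
9.625 [ 0.63771347 -0.13490293  0.14591183] yaw 109.75919486615139 0.058520312229631576 2.1421640013875183
[[370.25266445 295.67761917]
 [251.97898221 210.49176172]]
```

View pics/w2.png

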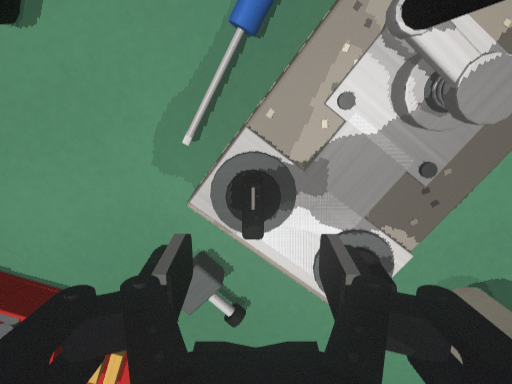

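>>> {"op": "play_rows", "data": {"twist": [[0,0,0],[0,0,0],[0,0,0],[0,0,0],[0,0,0],[0,0,0],[0,0,0],[0,0,0]], "offset": [[0.02,0.06,1],[0,0,1],[0,0,0.95],[0,0,0],[0,0,0],[0,0,0],[0,0,0],[0,0,0]], "gripper": [80,80,80,80,255,255,255,255]}}

```text
time: 10.68
position: [0.6406, -0.1355, 0.0741]
orientation: [0.002, 0.575, 0.818, 0.0]
wrist_force: [1.1, -2.6, 4.9]
grip_width: 0.0127
```

>>> {"op": "play_rows", "data": {"twist": [[0,0,1],[0,0,1],[0,0,1],[0,0,1],[0,0,1],[0,0,1],[0,0,1],[0,0,1],[0,0,1],[0,0,0.9]], "offset": [[0,0,0],[0,0,0],[0,0,0],[0,0,0],[0,0,0],[0,0,0],[0,0,0],[0,0,0],[0,0,0],[0,0,0]], "gripper": [255,255,255,255,255,255,255,255,255,255]}}

```text
time: 11.92
position: [0.6407, -0.1359, 0.0741]
orientation: [0.002, 0.965, 0.262, 0.001]
wrist_force: [0.8, -3.6, 5.8]
grip_width: 0.0131
```

>>> {"op": "play_rows", "data": {"twist": [[0,0,0]], "offset": [[0,0,0]], "gripper": [255]}}

```text
time: 12.05
position: [0.6407, -0.1359, 0.0741]
orientation: [0.002, 0.964, 0.265, 0.001]
wrist_force: [1.3, -4.6, 6.1]
grip_width: 0.0127
```

Run:
```python
from station import arm
import numpy as np
s=arm.state(); q=s["orientation"]; print(s["time"],s["position"],"yaw",np.degrees(2*np.arctan2(q[2],q[1])),s["wrist_force"],s["ft_torque"],s["grip_width"],s["joint_positions"][-1])
```

```text
12.05 [ 0.64067419 -0.13588597  0.07409546] yaw 30.75892990011388 [ 1.25589575 -4.62148287  6.13631446] [-0.89980142 -0.20273204  0.92926569] 0.012717922450426567 1.0122134300588355
```

>>> {"op": "play_rows", "data": {"twist": [[0,0,-0.1],[0,0,0],[0,0,0],[0,0,0],[0,0,0],[0,0,0],[0,0,0]], "offset": [[0,0,0],[0,0,0],[0,0,-1],[0,0,-1],[0,0,-1],[0,0,-1],[0,0,-1]], "gripper": [80,80,80,80,80,80,80]}}

```text
time: 12.92
position: [0.6389, -0.1336, 0.1978]
orientation: [-0.001, 0.963, 0.271, -0.0]
wrist_force: [0.7, -0.5, -0.5]
grip_width: 0.0584
```

>>> {"op": "play_rows", "data": {"twist": [[0,0,0],[0,0,0],[0,0,0],[0,0,0],[0,0,0]], "offset": [[-0.95,-0.97,-0.1],[-0.95,-0.97,0],[-0.95,-0.97,0],[-0.95,-0.97,0],[0,0,0]], "gripper": [80,80,80,80,80]}}

```text
time: 13.55
position: [0.5055, -0.0999, 0.1998]
orientation: [-0.001, 0.963, 0.271, -0.001]
wrist_force: [-0.1, -0.0, 0.4]
grip_width: 0.0583
```

Run:
```python
from station import arm
from h import *
s=arm.state(); q=s["orientation"]; print(s["time"],s["position"],"yaw",np.degrees(2*np.arctan2(q[2],q[1])),s["grip_width"],s["joint_positions"])
c=arm.camera("wrist"); np.save("w3.npy",c,allow_pickle=True)
print(proj(c,[[.5092,-.1001,.1765],[.5294,-.049,.116]]));cv2.imwrite("pics/w3.png",c["frame"])
```

```text
13.55 [ 0.50549833 -0.09991704  0.19978527] yaw 31.468984931601753 0.05827601484032549 [-0.34423076  0.30086558  0.56943317  1.98875497 -0.2062499   0.90983469
  0.88186788]
[[259.58793271 232.09163964]
 [322.15269998 152.42898196]]
```

View pics/w3.png

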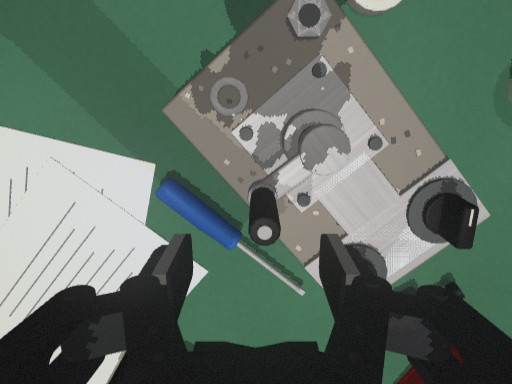

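The handle top is seen at (265,232), about 3 mm off the prediction along tool x. The left knob's pointer shows it turned fully.

>>> {"op": "play_rows", "data": {"twist": [[0,0,0],[0,0,0],[0,0,0],[0,0,0],[0,0,0],[0,0,0],[0,0,0],[0,0,0]], "offset": [[0.21,0.08,0.75],[0,0,1],[0,0,1],[0,0,0],[0,0,0],[0,0,0],[0,0,0],[0,0,0]], "gripper": [80,80,80,80,255,255,255,255], "force": 40}}

```text
time: 14.6
position: [0.5138, -0.1009, 0.1321]
orientation: [0.001, 0.963, 0.271, 0.001]
wrist_force: [-0.9, -3.2, 3.7]
grip_width: 0.0164
```

```bash
cat > plan.py <<'E'
# rows along the crank circle: plan.py C_x C_y r a0 a1 n sink_per_rad  (crank angles rad, clamp yaw/tool yaw deg)
import sys,numpy as np
cx,cy,r,yc,yt,a0,a1,n,lead=map(float,sys.argv[1:]); n=int(n)
a=np.linspace(a0,a1,n+1); w=np.radians(yc)-a
P=np.c_[cx+r*np.cos(w),cy+r*np.sin(w)]; t=np.radians(yt)
R=np.array([[np.cos(t),np.sin(t)],[np.sin(t),-np.cos(t)]])   # rows: tool x, tool y
d=np.diff(P,axis=0)@R.T/.025; dz=lead*(a1-a0)/n/.025
print("start",P[0],"end",P[-1]); print([[round(u,2),round(v,2),round(dz,3)] for u,v in d])
E
python3 - <<'E'
from station import arm
import numpy as np
s=arm.state(); q=s["orientation"]; p=np.array(s["position"]); print(s["time"],p,"yaw",np.degrees(2*np.arctan2(q[2],q[1])),s["wrist_force"],s["ft_torque"],s["grip_width"])
d=p[:2]-[.5298,-.0487]; a=np.degrees(np.arctan2(d[1],d[0])); print(np.hypot(*d),a,"crank",np.radians(-17.4-a))
E
python3 plan.py .5298 -.0487 .055 -17.4 31.4 1.63 -0.1 10 0
```

```text
14.6 [ 0.51375698 -0.10094337  0.13210399] yaw 31.41446594317474 [-0.89282499 -3.16571111  3.7183661 ] [-0.75356037  0.14815516 -0.04924154] 0.01641530012535486
0.054651151704781416 -107.0708052597607 crank 1.5650507946974732
start [ 0.51027619 -0.1001181 ] end [ 0.58366301 -0.0598255 ]
[[np.float64(0.26), np.float64(0.28), -0.0], [np.float64(0.3), np.float64(0.23), -0.0], [np.float64(0.34), np.float64(0.18), -0.0], [np.float64(0.36), np.float64(0.11), -0.0], [np.float64(0.38), np.float64(0.05), -0.0], [np.float64(0.38), np.float64(-0.02), -0.0], [np.float64(0.37), np.float64(-0.08), -0.0], [np.float64(0.35), np.float64(-0.14), -0.0], [np.float64(0.32), np.float64(-0.2), -0.0], [np.float64(0.28), np.float64(-0.25), -0.0]]
```

```bash
python3 plan.py .5298 -.0487 .055 -17.4 31.4 1.565 -0.08 14 0
```

```text
start [ 0.51365724 -0.10127767] end [ 0.58342974 -0.06090046]
[[np.float64(0.18), np.float64(0.18), -0.0], [np.float64(0.2), np.float64(0.16), -0.0], [np.float64(0.22), np.float64(0.14), -0.0], [np.float64(0.23), np.float64(0.11), -0.0], [np.float64(0.25), np.float64(0.08), -0.0], [np.float64(0.25), np.float64(0.05), -0.0], [np.float64(0.26), np.float64(0.02), -0.0], [np.float64(0.26), np.float64(-0.01), -0.0], [np.float64(0.26), np.float64(-0.04), -0.0], [np.float64(0.25), np.float64(-0.07), -0.0], [np.float64(0.24), np.float64(-0.1), -0.0], [np.float64(0.23), np.float64(-0.13), -0.0], [np.float64(0.21), np.float64(-0.15), -0.0], [np.float64(0.19), np.float64(-0.17), -0.0]]
```

>>> {"op": "play_rows", "data": {"twist": [[0,0,0],[0,0,0],[0,0,0],[0,0,0],[0,0,0],[0,0,0],[0,0,0],[0,0,0],[0,0,0]], "offset": [[0.18,0.18,0],[0.2,0.16,0],[0.22,0.14,0],[0.23,0.11,0],[0.25,0.08,0],[0.25,0.05,0],[0.26,0.02,0],[0.26,-0.01,0],[0,0,0]], "gripper": [255,255,255,255,255,255,255,255,255]}}

```text
time: 15.72
position: [0.564, -0.0921, 0.1317]
orientation: [0.001, 0.963, 0.271, 0.002]
wrist_force: [2.7, -3.6, 1.6]
grip_width: 0.0166
```

```bash
cat > st.py <<'E'
from station import arm
import numpy as np
s=arm.state(); q=s["orientation"]; p=np.array(s["position"]); print(s["time"],p,"yaw",np.degrees(2*np.arctan2(q[2],q[1])),"F",np.round(s["wrist_force"],1),"T",np.round(s["ft_torque"],2),s["grip_width"],"j",np.round(s["joint_positions"],2))
d=p[:2]-[.5298,-.0487]; a=np.degrees(np.arctan2(d[1],d[0])); print(np.hypot(*d),"crank",np.radians(-17.4-a))
E
python3 st.py
```

```text
15.725 [ 0.56397006 -0.09208655  0.13172507] yaw 31.449131459547363 F [ 2.7 -3.6  1.6] T [-0.87 -0.67 -0.02] 0.016629917302829474 j [-0.29  0.49  0.51  1.91 -0.32  0.82  0.94]
0.05522667892135756 crank 0.5999917694082285
```

>>> {"op": "play_rows", "data": {"twist": [[0,0,0],[0,0,0],[0,0,0],[0,0,0],[0,0,0],[0,0,0],[0,0,0]], "offset": [[0.26,-0.04,0],[0.25,-0.07,0],[0.24,-0.1,0],[0.23,-0.13,0],[0.21,-0.15,0],[0.19,-0.17,0],[0,0,0]], "gripper": [255,255,255,255,255,255,255]}}

```text
time: 16.6
position: [0.5845, -0.0579, 0.131]
orientation: [-0.0, 0.962, 0.272, 0.001]
wrist_force: [5.2, -1.3, -6.2]
grip_width: 0.017
```

```bash
python3 st.py
python3 - <<'E'
from station import arm
from h import *
c=arm.camera("wrist"); np.save("w4.npy",c,allow_pickle=True)
E
```

```text
16.6 [ 0.58448182 -0.05790321  0.13100101] yaw 31.528652530173648 F [ 5.2 -1.3 -6.2] T [-0.09 -1.32  0.01] 0.016969592824989388 j [-0.34  0.51  0.5   1.87 -0.33  0.84  0.88]
0.0554508867349226 crank -0.13694527667713255
```

>>> {"op": "play_rows", "data": {"twist": [[0,0,0],[0,0,0],[0,0,0],[0,0,0],[0,0,0]], "offset": [[0,0,0],[0,0,0],[0,0,0],[0,0,0],[0,0,0]], "gripper": [170,170,170,170,170]}}

```text
time: 17.27
position: [0.583, -0.0594, 0.1313]
orientation: [-0.0, 0.963, 0.271, 0.0]
wrist_force: [1.0, 0.3, 0.3]
grip_width: 0.0285
```

```bash
python3 st.py
python3 - <<'E'
from station import arm
from h import *
c=arm.camera("wrist"); np.save("w5.npy",c,allow_pickle=True)
a=np.load("w4.npy",allow_pickle=True).item()["frame"]
cv2.imwrite("pics/w45.png",np.hstack([a[100:,80:450],c["frame"][100:,80:450]]))
s=arm.camera("scene");np.save("s5.npy",s,allow_pickle=True); cv2.imwrite("pics/s5.png",cv2.resize(s["frame"][120:260,190:350],None,fx=4,fy=4))
E
```

```text
17.275 [ 0.58298325 -0.05943255  0.13132947] yaw 31.445011697814284 F [1.  0.3 0.3] T [-0.02 -0.02 -0.02] 0.0285270251184607 j [-0.34  0.51  0.5   1.87 -0.32  0.84  0.88]
0.054255371481212296 crank -0.10455845576829992
```

View pics/w45.png

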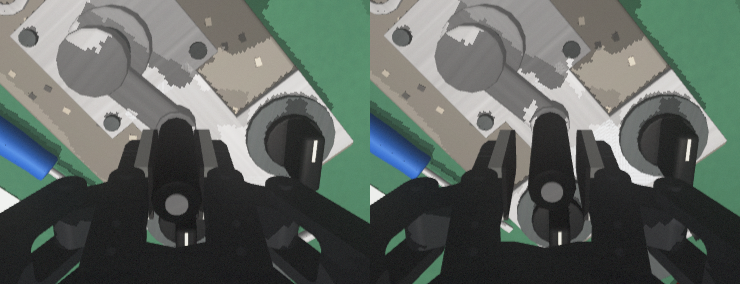

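```bash
python3 - <<'E'
from h import *
for n in("w4","w5"):
    c=np.load(n+".npy",allow_pickle=True).item()
    P=[.5838,-.0593]
    print(n,proj(c,[P+[.1765],P+[.1685],[.5298,-.0487,.116],[.5298,-.0487,.108]]).round(1).tolist())
E
python3 plan.py .5298 -.0487 .055 -17.4 31.4 -0.11 0.69 7 -0; python3 plan.py .5298 -.0487 .055 -17.4 31.4 -0.11 6.29 56 0.00127|sed 's/np.float64//g'
```

```text
w4 [[249.4, 310.8], [249.7, 296.9], [168.0, 166.4], [172.0, 162.9]]
w5 [[255.1, 308.7], [255.1, 295.0], [172.4, 165.2], [176.2, 161.8]]
start [ 0.58377157 -0.05928632] end [ 0.55980819 -0.09479239]
[[np.float64(-0.18), np.float64(0.18), -0.0], [np.float64(-0.2), np.float64(0.15), -0.0], [np.float64(-0.22), np.float64(0.13), -0.0], [np.float64(-0.23), np.float64(0.1), -0.0], [np.float64(-0.24), np.float64(0.08), -0.0], [np.float64(-0.25), np.float64(0.05), -0.0], [np.float64(-0.25), np.float64(0.02), -0.0]]
start [ 0.58377157 -0.05928632] end [ 0.58216992 -0.06550452]
[[(-0.18), (0.18), 0.006], [(-0.2), (0.15), 0.006], [(-0.22), (0.13), 0.006], [(-0.23), (0.1), 0.006], [(-0.24), (0.08), 0.006], [(-0.25), (0.05), 0.006], [(-0.25), (0.02), 0.006], [(-0.25), (-0.01), 0.006], [(-0.25), (-0.04), 0.006], [(-0.24), (-0.06), 0.006], [(-0.23), (-0.09), 0.006], [(-0.22), (-0.12), 0.006], [(-0.21), (-0.14), 0.006], [(-0.19), (-0.16), 0.006], [(-0.17), (-0.19), 0.006], [(-0.15), (-0.2), 0.006], [(-0.12), (-0.22), 0.006], [(-0.1), (-0.23), 0.006], [(-0.07), (-0.24), 0.006], [(-0.04), (-0.25), 0.00
[... 222 characters left out ...]
0.16), 0.006], [(0.21), (-0.14), 0.006], [(0.22), (-0.12), 0.006], [(0.23), (-0.09), 0.006], [(0.24), (-0.06), 0.006], [(0.25), (-0.04), 0.006], [(0.25), (-0.01), 0.006], [(0.25), (0.02), 0.006], [(0.25), (0.05), 0.006], [(0.24), (0.08), 0.006], [(0.23), (0.1), 0.006], [(0.22), (0.13), 0.006], [(0.2), (0.15), 0.006], [(0.18), (0.18), 0.006], [(0.16), (0.19), 0.006], [(0.14), (0.21), 0.006], [(0.11), (0.23), 0.006], [(0.08), (0.24), 0.006], [(0.06), (0.24), 0.006], [(0.03), (0.25), 0.006], [(-0.0), (0.25), 0.006], [(-0.03), (0.25), 0.006], [(-0.06), (0.24), 0.006], [(-0.08), (0.24), 0.006], [(-0.11), (0.23), 0.006], [(-0.14), (0.21), 0.006], [(-0.16), (0.19), 0.006], [(-0.18), (0.17), 0.006]]
```

The force reading (-6 N before loosening, 0 after) and the handle top at (262,292), against 295 predicted for dropped and 309 for undropped, show that the bolt has dropped. I'll lower 8 mm, regrip and go forward.

>>> {"op": "play_rows", "data": {"twist": [[0,0,0],[0,0,0],[0,0,0],[0,0,0],[0,0,0],[0,0,0]], "offset": [[0,0,0.32],[0,0,0],[0,0,0],[0,0,0],[0,0,0],[0,0,0]], "gripper": [170,170,255,255,255,255]}}

```text
time: 18.12
position: [0.5835, -0.0593, 0.1233]
orientation: [0.0, 0.963, 0.271, 0.0]
wrist_force: [2.4, 0.2, -2.7]
grip_width: 0.0172
```

>>> {"op": "play_rows", "data": {"twist": [[0,0,0],[0,0,0],[0,0,0],[0,0,0],[0,0,0],[0,0,0],[0,0,0],[0,0,0],[0,0,0],[0,0,0]], "offset": [[-0.18,0.18,0.006],[-0.2,0.15,0.006],[-0.22,0.13,0.006],[-0.23,0.1,0.006],[-0.24,0.08,0.006],[-0.25,0.05,0.006],[-0.25,0.02,0.006],[-0.25,-0.01,0.006],[-0.25,-0.04,0.006],[0,0,0]], "gripper": [255,255,255,255,255,255,255,255,255,255]}}

```text
time: 19.38
position: [0.546, -0.1005, 0.1217]
orientation: [-0.001, 0.963, 0.271, -0.001]
wrist_force: [-0.9, 2.0, -1.5]
grip_width: 0.0168
```

```bash
python3 st.py
```

```text
19.375 [ 0.54603284 -0.10046847  0.12167479] yaw 31.441782383895596 F [-0.9  2.  -1.5] T [0.46 0.47 0.04] 0.016756308482643215 j [-0.28  0.48  0.51  1.95 -0.32  0.79  0.96]
0.05425384049189402 crank 0.9632531122015913
```

>>> {"op": "play_rows", "data": {"twist": [[0,0,0],[0,0,0],[0,0,0],[0,0,0],[0,0,0],[0,0,0],[0,0,0],[0,0,0],[0,0,0],[0,0,0]], "offset": [[-0.24,-0.06,0.006],[-0.23,-0.09,0.006],[-0.22,-0.12,0.006],[-0.21,-0.14,0.006],[-0.19,-0.16,0.006],[-0.17,-0.19,0.006],[-0.15,-0.2,0.006],[-0.12,-0.22,0.006],[-0.1,-0.23,0.006],[-0.07,-0.24,0.006]], "gripper": [255,255,255,255,255,255,255,255,255,255]}}

```text
time: 20.62
position: [0.4914, -0.0874, 0.121]
orientation: [0.001, 0.963, 0.271, 0.002]
wrist_force: [5.8, 4.2, -5.0]
grip_width: 0.0172
```

>>> {"op": "play_rows", "data": {"twist": [[0,0,0],[0,0,0],[0,0,0],[0,0,0],[0,0,0],[0,0,0]], "offset": [[-0.04,-0.25,0.006],[-0.01,-0.25,0.006],[0.01,-0.25,0.006],[0.04,-0.25,0.006],[0.07,-0.24,0.006],[0,0,0]], "gripper": [255,255,255,255,255,255]}}

```text
time: 21.38
position: [0.4762, -0.0604, 0.1201]
orientation: [0.001, 0.963, 0.271, 0.001]
wrist_force: [5.3, 1.6, -4.5]
grip_width: 0.0169
```

```bash
python3 st.py
```

```text
21.375 [ 0.47617237 -0.06039561  0.12008423] yaw 31.460453219384693 F [ 5.3  1.6 -4.5] T [ 0.38 -0.89 -0.01] 0.016906440728407413 j [-0.38  0.37  0.52  2.13 -0.28  0.7   0.88]
0.05488816208558699 crank 2.6231783112724454
```

>>> {"op": "play_rows", "data": {"twist": [[0,0,0],[0,0,0],[0,0,0],[0,0,0],[0,0,0],[0,0,0],[0,0,0],[0,0,0],[0,0,0],[0,0,0]], "offset": [[0.1,-0.23,0.007],[0.12,-0.22,0.007],[0.15,-0.2,0.007],[0.17,-0.19,0.007],[0.19,-0.16,0.007],[0.21,-0.14,0.007],[0.22,-0.12,0.007],[0.23,-0.09,0.007],[0.24,-0.06,0.007],[0.25,-0.04,0.007]], "gripper": [255,255,255,255,255,255,255,255,255,255]}}

```text
time: 22.62
position: [0.4957, -0.0045, 0.1178]
orientation: [-0.0, 0.963, 0.271, -0.001]
wrist_force: [-0.5, -4.2, 3.1]
grip_width: 0.0169
```

>>> {"op": "play_rows", "data": {"twist": [[0,0,0],[0,0,0],[0,0,0],[0,0,0],[0,0,0],[0,0,0],[0,0,0],[0,0,0]], "offset": [[0.25,-0.01,0.007],[0.25,0.02,0.007],[0.25,0.05,0.007],[0.24,0.08,0.007],[0.23,0.1,0.007],[0.22,0.13,0.007],[0.2,0.15,0.007],[0,0,0]], "gripper": [255,255,255,255,255,255,255,255]}}

```text
time: 23.62
position: [0.5396, 0.0062, 0.1169]
orientation: [0.0, 0.963, 0.271, 0.001]
wrist_force: [1.0, 2.4, 0.2]
grip_width: 0.0168
```

```bash
python3 st.py
```

```text
23.625 [0.53964234 0.00618021 0.11686203] yaw 31.464540830961166 F [1.  2.4 0.2] T [ 0.64 -0.08 -0.  ] 0.01680611596588428 j [-0.46  0.46  0.49  1.99 -0.31  0.76  0.76]
0.05575579873703553 crank -1.697027842592072
```

>>> {"op": "play_rows", "data": {"twist": [[0,0,0],[0,0,0],[0,0,0],[0,0,0],[0,0,0],[0,0,0],[0,0,0],[0,0,0],[0,0,0]], "offset": [[0.18,0.18,0.006],[0.16,0.19,0.006],[0.14,0.21,0.006],[0.11,0.23,0.006],[0.08,0.24,0.006],[0.06,0.24,0.006],[0.03,0.25,0.006],[0,0.25,0.006],[-0.03,0.25,0.006]], "gripper": [255,255,255,255,255,255,255,255,255]}}

```text
time: 24.75
position: [0.5813, -0.0287, 0.1156]
orientation: [0.0, 0.963, 0.271, 0.001]
wrist_force: [2.0, 4.0, 0.2]
grip_width: 0.017
```

>>> {"op": "play_rows", "data": {"twist": [[0,0,0],[0,0,0],[0,0,0],[0,0,0],[0,0,0],[0,0,0],[0,0,0],[0,0,0]], "offset": [[-0.06,0.24,0.006],[-0.08,0.24,0.006],[-0.11,0.23,0.006],[-0.14,0.21,0.006],[-0.16,0.19,0.006],[-0.18,0.17,0.006],[0,0,0],[0,0,0]], "gripper": [255,255,255,255,255,255,255,255]}}

```text
time: 25.75
position: [0.5811, -0.0673, 0.1146]
orientation: [0.001, 0.963, 0.27, -0.0]
wrist_force: [3.2, -3.9, 1.2]
grip_width: 0.0169
```

```bash
python3 st.py;  python3 - <<'E'
from station import arm
from h import *
a=arm.camera("wrist"); s=arm.camera("scene")
print("handle top at z .1605/.1685/.1765:",proj(a,[[.5825,-.0648,z] for z in(.1605,.1685,.1765)]).round(1).tolist())
cv2.imwrite("pics/end.png",np.hstack([a["frame"][100:,80:450],cv2.resize(s["frame"][110:260,170:370],(379,284))]))
E
```

```text
25.75 [ 0.58110049 -0.06732211  0.11460592] yaw 31.375135298787573 F [ 3.2 -3.9  1.2] T [-0.88 -0.58 -0.01] 0.0168613966115071 j [-0.31  0.53  0.49  1.88 -0.33  0.81  0.89]
0.05457585267986129 crank 0.04452215616571201
handle top at z .1605/.1685/.1765: [[260.0, 306.0], [260.3, 321.8], [260.6, 340.1]]
```

View pics/end.png

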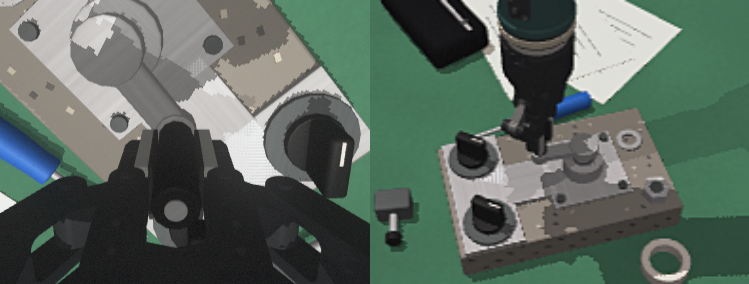

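The handle top at (256,309) matches the 16 mm sunk height (306 expected). Both knob bars lie parallel at their turned position, and the loose things haven't moved. I'm handing in now.

```bash
python3 -c "
from station import arm
print(arm.hand_in()); s=arm.state(); print(s['time'],s['position'],s['grip_width'])"
```

```text
the job is handed in; nothing more can be done
None
the job is handed in; nothing more can be done
```

The task is done and handed in at about 25.8 s of the 72 s allowed; the system gave no verdict.

- **Knobs:** I turned both clockwise until the wrist torque rose to about 1 N m, well above their 0.06 N m friction. That puts them at about 1.4 rad, and the last picture shows both bars parallel in the turned position.
- **Drop:** I turned the crank back to about -0.1 rad and loosened the grip. The weight on the wrist went from about 6 N to zero, and the handle top moved to within 3 px of where a dropped bolt should show it.
- **Forward turn:** I regripped 8 mm lower and turned forward, lowering the gripper with the thread. It ended at about 6.33 rad. The handle top was 3 px from its expected place at 16 mm sunk, which by the picture's scale reads as roughly 14.5 mm, still past the 13 mm needed.
- **Grip and surroundings:** The handle is held with a 40 N grip setting, with the fingers reading 16.9 mm on the 18 mm handle. The wrist force was about 5 N. The loose things in the final view looked unmoved.

No check failed. The joint angles and the sink come from gripper position and pictures rather than direct readings.

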